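# Latch down the dry box and crack its stuck lid

### The arm

A 6-joint arm with a two-finger parallel gripper is mounted at the origin on the work surface; the furniture and walls round the work are solid. World frame = base frame: x ahead of the robot, y to its left, z up, the work surface at z = 0. Lengths are in mm, angles in rad, forces in N, time in s.
With the tool pointing down it reaches from about 400 to 925 mm from the base axis. Payload 3.4 kg.
Tool frame: the origin (TCP) lies midway between the tips of the shut fingers; the grasp point (between the pads) lies 19 mm behind it; z points along the fingers, y is the line along which they close (so a half turn about z gives the same grasp; the last joint's range is limited). The gripper opens to 85 mm and grips with 20 to 120 N. Pads are 22 mm wide; open, the fingers measure 114 mm over their backs; the gripper's body (76 mm by 85 mm) begins 54 mm behind the grasp point. The pads swing forward as they close: fully open they stand 13 mm farther back than shut.
Start: joints at [1.119, 0.307, 1.506, -0, 1.328, -0.073], TCP at [212.661, 534.234, 231.305] pointing down, gripper open.
Joint ranges: [-3.12, 3.12], [-1.05, 2.28], [0.14, 2.33], [-1.42, 4.57], [0.1, 2.73], [-2.68, 2.68]. Speed limits (rad/s): [2.57, 2.57, 3.14, 3.14, 3.14, 3.14].

### API

Orientations are given as a rotation vector (axis times angle).
In Python, from plant import env, snapshot gives the robot as it stands. The module is installed in compiled form; this text tells all that it offers.
- The arm moves only by the tool servo_tool, never from a script. Its argument "increments" is one flat list of numbers, 7 for each row, row after row: the shift along the tool's x, y, z in cm, then the turn, a rotation vector about the tool's x, y, z in degrees, then the closure, from 0 (fully open) to 1 (shut). A call has 1 to 5 rows; each row is the pose to reach, as a shift and turn from the pose commanded when the call began, along the tool's axes at that moment; what a row does not reach only later rows make up. A row lasts 1/12 s, in which the tool goes at most 41.7 mm and 7.16 degrees, less where a joint would pass 70% of its speed; a pose out of reach is approached as far as the arm can. A call with a gripper value outside its range is refused whole. The fingers move at their own pace and stop on an object; "newtons" is the grip in N (left out, the last holds). Time passes only in rows, so rows that repeat a pose let the fingers close. It gives the time, the measured TCP pose, the force, the opening and the grip force at its end, in the units of the state.
- env.read_state(): the state, without advancing time (a new reading comes with each control period).
- snapshot(name): name is "side" or "top"; returns a dict with "frame" (480x640x3 uint8, blue, green, red), "z_map" (480x640 float32, mm along the optical axis (not along the pixel's ray), 0 where there is no reading), "intrinsics" (3x3 intrinsics, pixels), "R" (3x3) and "t" (3): a world point X has camera coordinates R X + t. Camera axes: x right, y down, z forward; pixel columns grow to the right and rows downward; lengths in mm; the calibration is good to about 2 mm. A picture is of the moment at which its call begins.
- env.hand_in(): hands the job in; it is judged then, once.
The state is a dict: "t": time; "joint_positions": joint angles; "joint_velocities": joint speeds; "tau": joint torques, N m; "ee_pos": TCP position; "orientation": TCP orientation; "ft_force": force on the tool from outside, world axes, zero at the start; "wrist_torque": the same for the moment, N m; "finger_gap": finger opening in mm; "finger_force": force on a finger pad.
Only numpy, scipy, OpenCV 4.12 (cv2) and the standard library are available. Lean on these libraries where they do the work, as an engineer would, in place of code of your own. Each camera call takes 0.05 s, during which the arm holds its last target. There are 200 camera calls.

### The job

The blue lift-off lid of the grey dry box has stuck to its rubber seal. First swing the red hold-down latch across the front foot of the box until it rests fully in its yellow catch, so that the box is held down front and rear; then take the lid by its steel bar handle, break it free of the seal without jerking it away, and hold it level just above the box, clear of it with its underside about 2.5 to 3 cm above the rim, so that the air inside can even out. The job finishes while you are still holding the lid there, with the latch still in its catch, and the other things on the table are to be left alone.

Things in the scene. Friction and masses are not known exactly. Their poses are not given: they have to be found in the camera images.
- base: Aluminium base plate fixed to the table, 235 x 185 x 12 mm. Origin at table height below the centre of the grey box; x points from the latch (front) to the rear, y (left) along the lid's handle bar, z up. The plate reaches from -142 to +92 mm in x. Latch pivot at x -100, y +62 mm; yellow catch (22 mm wide, top 42 mm above the table) at x -100, y -62 mm.
- latch (a joint): Angle of the red latch arm, rad: 0 = closed, across the foot of the box and against the stop of its catch; grows as it swings away to the front (clockwise from above), up to 1.5. Starts at 0.9 to 1.4. It turns level about a vertical pivot and stays where it is left (0.4 N at the grip moves it).
- latch_grip (a point): Middle of the upright black grip on the latch arm, 84 mm above the table: a round post 18 mm thick, from 50 to 100 mm above the table, 80 mm from the pivot axis. The red arm (122 x 20 x 10 mm) lies 24 to 34 mm above the table. Closed, the post stands 30 mm in front of the box wall, 18 mm to the right (-y) of the box's middle; the arm then points along the base's -y.
- latch_pivot (a point): Point on the latch's vertical pivot axis, at the height of latch_grip.
- drybox: Grey dry box, about 0.4 kg, loose on the base plate between low locators, its rear foot under two fixed lips. Body 140 x 150 mm, rim 77 mm above the table; a foot tongue 60 mm wide sticks out 50 mm in front and lies under the closed latch arm (2 mm play). Unlatched, only the rear lips hold it down. Origin at the middle of its underside, 12 mm above the table, axes as the base's.
- lid_handle (a point): Middle of the lid's steel bar handle: a round bar 14 mm thick, 92 mm long, along the base's y, on two posts 76 mm apart, over the middle of the lid; its axis is 26 mm above the plate's top (38 mm above its underside) and, lid shut, 115 mm above the table. Can be pinched from above, the fingers closing along the base's x.
- red_tray: Bystander: open red card tray with two compartments, 62 x 241 x 52 mm, lying in front on the right; origin at the middle of its underside. Leave alone.
- red_box: Bystander: red card gift box, 63 x 104 x 123 mm, on the left; origin at the middle of its underside. Leave alone.
- tape_roll: Bystander: roll of brown tape lying flat, 103 mm across, 48 mm high, on the left; origin at the middle of its underside. Leave alone.
- brass_mass: Bystander: brass weight with a knob, 40 x 40 x 44 mm, on the right; origin at the middle of its underside. Leave alone.
- spool: Bystander: spool of red ribbon lying flat, 60 mm across, 22 mm high, on the right; origin at the middle of its underside. Leave alone.
- lid: Loose blue lid, 150 x 158 x 12 mm, 250 g, a skirt reaching 20 mm down into the box. Origin at the middle of the plate's underside: 65 mm above drybox's origin when shut (the start). The seal grips hardest in the first 3 mm of lift (12 to 20 N up at the handle breaks it), then lets go and may pop the lid up 10 mm, where it could rest half out; over 20 mm it is clear of the box. Axes as the base's.

How it is judged (in metres and radians):
On the way, in this order (a step that is already met when the one before it is completed fails the run):
1. the latch rests in its catch, the lid still shut (value of joint latch below 0.1 rad and z of lid in the frame of drybox below 0.07 m), for 0.2 s.
2. the lid has broken free of its seal (z of lid in the frame of drybox above 0.08 m), for 0.2 s.
At the end, for the whole second after the job is handed in: Latch within 0.1 rad of closed; lid held still, level (0.15 rad), over the box (20 mm of its middle), 18 to 45 mm higher than when shut, carried by the fingers (over 0.5 N), not touching the box (under 0.3 N); box level (0.05 rad) and in place (10 mm) (value of joint latch below 0.1 rad and z of lid in the frame of drybox between 0.083 and 0.11 m and horizontal distance between lid and drybox below 0.02 m and angle between lid's own z axis and vertical below 0.15 rad and linear speed of lid below 0.02 m/s and contact force between the fingers and lid above 0.5 N and contact force between lid and drybox below 0.3 N and distance of drybox from where it was at the start of the episode below 0.01 m and angle between drybox's own z axis and vertical below 0.05 rad); the arm keeps its last pose, push and grip.
It fails at once if the lid is raised before the latch is closed, or the latch is reopened (distance of lid from where it was at the start of the episode above 0.012 m and value of joint latch above 0.2 rad).
It fails at once if the lid is pulled right off (over 80 mm above its seat) (z of lid in the frame of drybox above 0.145 m).
It fails at once if the box is lifted or tipped out of its place (distance of drybox from where it was at the start of the episode above 0.02 m or angle between drybox's own z axis and vertical above 0.15 rad).
It fails at once if a bystander is moved by more than 25 mm (distance of any of red_tray, red_box, tape_roll, brass_mass, spool from where it was at the start of the episode above 0.025 m).
It also fails if it takes over 45 s, if anything falls off the work surface, if the arm or the gripper's body presses on something with over 40 N, if the wrist force passes 120 N, or if a joint passes its speed limit or range.

## Working session

There is one attempt and no reset: what is moved stays moved. The work goes in short steps, Python scripts to look and compute and a tool call to move; the robot and the scene stay as the last step left them, time stands still between calls to the robot, and variables do not carry over. Pictures are saved under pics/ and viewed, at most 10 in all, crops included, and the job is handed in when it is done.

Besides the shell and the picture viewer there is one more tool, called by a JSON object that holds its "name" and its "arguments", one argument or row to a line. servo_tool: Moves the arm, as the interface text tells. Its arguments: {"type":"object","properties":{"increments":{"type":"array"},"newtons":{"type":"number"}},"required":["increments"]}

```bash
mkdir -p pics; python3 - <<'E'
from plant import env, snapshot
import cv2, numpy as np, pickle
for n in ("top","side"):
    s=snapshot(n); pickle.dump(s,open(n+".pkl","wb")); cv2.imwrite(f"pics/{n}0.png",s["frame"])
    print(n,s["intrinsics"].round(1).tolist(),s["R"].round(3).tolist(),s["t"].round(1).tolist())
print(env.read_state())
E
```

```text
top [[507.1, 0.0, 315.1], [0.0, 507.1, 234.3], [0.0, 0.0, 1.0]] [[-0.031, -1.0, 0.004], [-0.979, 0.03, -0.199], [0.199, -0.01, -0.98]] [21.8, 525.7, 1365.0]
side [[523.8, 0.0, 314.3], [0.0, 523.8, 247.8], [0.0, 0.0, 1.0]] [[0.926, -0.377, -0.004], [-0.206, -0.497, -0.843], [0.316, 0.781, -0.538]] [-471.2, 219.3, 1230.9]
{'t': 0.1, 'joint_positions': array([ 1.11846209e+00,  3.07512101e-01,  1.50753155e+00, -1.46300814e-05,
        1.32834872e+00, -7.34732066e-02]), 'joint_velocities': array([-0.00032413, -0.00359403, -0.00163749,  0.00056969,  0.00125378,
        0.00114891]), 'tau': array([ 1.26456704e-03, -4.58528852e+01, -2.52608281e+01,  5.97937947e-05,
        5.49762175e-03, -1.91651708e-06]), 'ee_pos': array([212.4212047 , 533.67794562, 230.46937426]), 'orientation': array([-5.91469570e-01, -3.08494866e+00,  2.73525948e-03]), 'ft_force': array([1.39566062, 0.49367441, 0.57799695]), 'wrist_torque': array([-0.00863511,  0.03607297,  0.01419998]), 'finger_force': 0.0, 'finger_gap': 85.63193044554068}
```

View pics/top0.png

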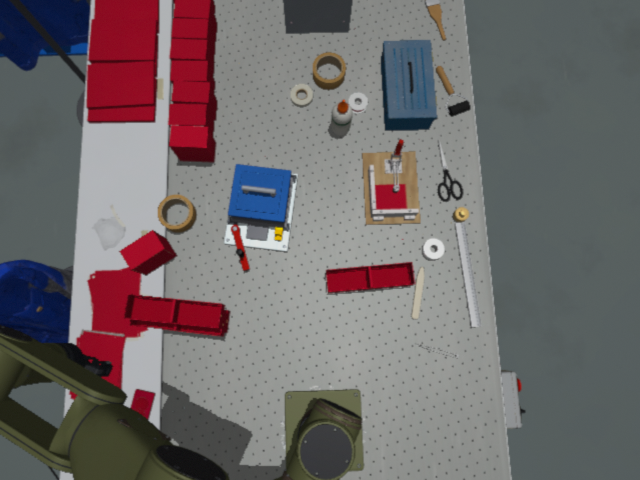

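View pics/side0.png

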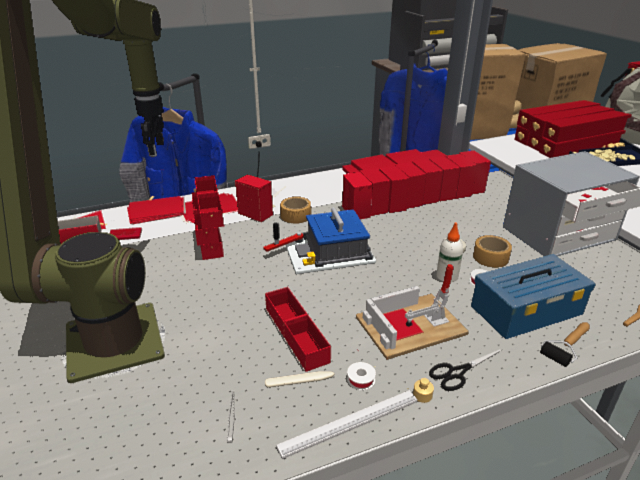

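The top view shows the lid at about (262,193), the yellow catch at (279,234), the red latch arm from (236,232) to (245,268) and the black grip near (240,253). The side view confirms this, with the latch swung out to the front. Next I turn these into positions.

```bash
cat > h.py <<'E'
import cv2, numpy as np, pickle
from scipy.spatial.transform import Rotation as Ro
def ray(s,uv,z):
    uv=np.atleast_2d(uv).astype(float)
    d=np.c_[uv,np.ones(len(uv))]@np.linalg.inv(s["intrinsics"]).T@s["R"]
    c=-s["R"].T@s["t"]
    return c+d*((z-c[2])/d[:,2])[:,None]
def pix(s,X):
    p=s["intrinsics"]@(s["R"]@np.array(X,float)+s["t"]); return p[:2]/p[2]
def mask(s,lo,hi,box):
    h=cv2.cvtColor(s["frame"],cv2.COLOR_BGR2HSV); m=cv2.inRange(h,lo,hi)
    k=np.zeros_like(m); x0,y0,x1,y1=box; k[y0:y1,x0:x1]=255
    return m&k
def pts(m): 
    y,x=np.nonzero(m); return np.c_[x,y]
E
python3 - <<'E'
from h import *
s=pickle.load(open("top.pkl","rb"))
m=mask(s,(100,120,60),(130,255,255),(220,155,305,235))
# plate top by colour+height
zz=s["z_map"]; p=pts(m); 
K=np.linalg.inv(s["intrinsics"])
def cloud(p):
    d=zz[p[:,1],p[:,0]]; ok=d>0; p=p[ok]; d=d[ok]
    return (((np.c_[p,np.ones(len(p))]@K.T)*d[:,None])-s["t"])@s["R"]
c=cloud(p); print("lid z pct",np.percentile(c[:,2],[5,50,95]))
tp=c[(c[:,2]>83)&(c[:,2]<96)]
r=cv2.minAreaRect(tp[:,:2].astype(np.float32)); print("lid rect",r)
b=pts(np.full((80,85),255,np.uint8))+[220,155]; c=cloud(b); hb=c[(c[:,2]>110)]
print("handle",len(hb),hb.mean(0),cv2.minAreaRect(hb[:,:2].astype(np.float32)))
y=pts(mask(s,(20,120,100),(35,255,255),(265,220,295,248))); print("catch",len(y),y.mean(0),ray(s,y,42).mean(0))
rd=pts(mask(s,(0,130,80),(8,255,255),(225,218,260,280))|mask(s,(172,130,80),(180,255,255),(225,218,260,280)))
w=ray(s,rd,34); print("red",len(rd),cv2.minAreaRect(w[:,:2].astype(np.float32)),w[:,:2].min(0),w[:,:2].max(0))
q=cv2.fitLine(w[:,:2].astype(np.float32),cv2.DIST_HUBER,0,.01,.01).ravel();print(q)
g=pts(mask(s,(0,0,0),(180,255,60),(228,235,256,268)));print("grip px",len(g),g.mean(0), ray(s,g.mean(0),84)); c=cloud(g);print(c[np.argsort(-c[:,2])[:15]].round(0).tolist())
f=s["frame"][145:285,210:310]; cv2.imwrite("pics/c1.png",cv2.resize(f,None,fx=4,fy=4,interpolation=cv2.INTER_CUBIC))
E
```

```text
lid z pct [84.65674103 89.74989864 94.79515337]
lid rect ((642.16943359375, 155.8713836669922), (157.13568115234375, 150.64898681640625), 81.08187866210938)
handle 172 [641.21220759 155.85151898 119.83963546] ((641.9502563476562, 155.98788452148438), (91.59711456298828, 14.50930404663086), 80.68436431884766)
catch 97 [278.26804124 232.91752577] [535.4353873 109.3304037  42.       ]
red 235 ((501.17694091796875, 218.77252197265625), (135.19985961914062, 20.918664932250977), 15.34152889251709) [434.25514447 195.97337774] [566.76765043 243.69243428]
[9.6695089e-01 2.5496277e-01 4.9831595e+02 2.1708376e+02]
grip px 42 [240.        253.0952381] [[473.95006572 211.24389088  84.        ]]
[[474.0, 216.0, 104.0], [474.0, 209.0, 102.0], [474.0, 203.0, 102.0], [477.0, 211.0, 102.0], [482.0, 211.0, 101.0], [477.0, 217.0, 101.0], [480.0, 214.0, 101.0], [480.0, 217.0, 99.0], [474.0, 212.0, 99.0], [477.0, 214.0, 99.0], [472.0, 206.0, 99.0], [469.0, 209.0, 99.0], [472.0, 209.0, 99.0], [474.0, 206.0, 99.0], [469.0, 207.0, 99.0]]
```

View pics/c1.png

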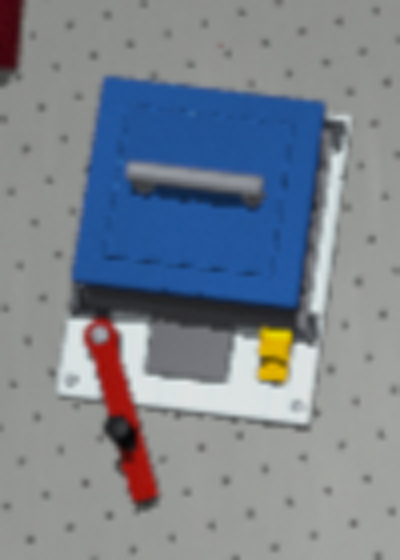

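```bash
cat >> h.py <<'E'
def inc(x,y,z,yaw):
    """increment (cm, deg about tool z) to TCP x,y,z with tool y at yaw deg (mod 180), tool down"""
    from plant import env
    s=env.read_state(); R=Ro.from_rotvec(s["orientation"]); 
    d=R.inv().apply(np.array([x,y,z])-s["ee_pos"])/10
    ty=np.array([np.cos(np.radians(yaw)),np.sin(np.radians(yaw)),0]); tz=np.array([0,0,-1.])
    o=[]
    for k in (1,-1):
        T=Ro.from_matrix(np.c_[np.cross(k*ty,tz),k*ty,tz]); o.append((R.inv()*T).as_rotvec(True).round(1).tolist())
    print("shift",d.round(2).tolist(),"turn",o,"| t",round(s["t"],2),"pos",s["ee_pos"].round(1).tolist(),"q",s["joint_positions"].round(2).tolist(),"gap",round(s["finger_gap"],1),"ft",s["ft_force"].round(1).tolist())
E
python3 -c "
from h import *
inc(476,211.5,150,80.9);inc(476,211.5,65,80.9)"
```

```text
shift [-36.41, -20.17, 8.08] turn [[-0.1, -0.0, -12.6], [-0.0, 0.1, 167.4]] | t 0.1 pos [212.4, 533.7, 230.5] q [1.12, 0.31, 1.51, -0.0, 1.33, -0.07] gap 85.6 ft [1.4, 0.5, 0.6]
shift [-36.41, -20.15, 16.58] turn [[-0.1, -0.0, -12.6], [-0.0, 0.1, 167.4]] | t 0.1 pos [212.4, 533.7, 230.5] q [1.12, 0.31, 1.51, -0.0, 1.33, -0.07] gap 85.6 ft [1.4, 0.5, 0.6]
```

{"name": "servo_tool", "arguments": {
  "increments": [-7.2,-4,0,0,0,-3,0,-14.4,-8,0,0,0,-6,0,-21.6,-12,0,0,0,-9,0,-28.8,-16,1,0,0,-12.6,0,-34,-18.8,3,0,0,-12.6,0]
}}

```text
t: 0.52
ee_pos: [345.1, 371.9, 224.3]
orientation: [0.244, 3.132, 0.001]
ft_force: [1.2, -0.3, -0.3]
finger_gap: 85.6
finger_force: 0.0
```

```bash
python3 -c "
from h import *
inc(476,211.5,150,80.9);inc(476,211.5,65,80.9)"
```

```text
shift [-15.4, -13.83, 7.43] turn [[0.0, 0.0, 0.2], [-0.1, 0.1, -179.8]] | t 0.52 pos [345.1, 371.9, 224.3] q [0.74, 0.22, 1.65, -0.0, 1.27, -0.68] gap 85.6 ft [1.2, -0.3, -0.3]
shift [-15.4, -13.83, 15.93] turn [[0.0, 0.0, 0.2], [-0.1, 0.1, -179.8]] | t 0.52 pos [345.1, 371.9, 224.3] q [0.74, 0.22, 1.65, -0.0, 1.27, -0.68] gap 85.6 ft [1.2, -0.3, -0.3]
```

{"name": "servo_tool", "arguments": {
  "increments": [-3.2,-3,1,0,0,0,0,-6.4,-6,2,0,0,0,0,-10,-9.3,4,0,0,0,0,-13,-12,6,0,0,0,0,-13,-12,6,0,0,0,0]
}}

```text
t: 0.93
ee_pos: [455.0, 230.5, 162.3]
orientation: [-0.253, -3.131, 0.004]
ft_force: [-0.3, 1.0, -0.2]
finger_gap: 85.4
finger_force: 0.0
```

{"name": "servo_tool", "arguments": {
  "increments": [0,0,0,0,0,0,0,0,0,0,0,0,0,0]
}}

```text
t: 1.1
ee_pos: [453.5, 233.2, 163.1]
orientation: [-0.254, -3.129, 0.001]
ft_force: [0.1, -0.2, 0.2]
finger_gap: 85.5
finger_force: 0.0
```

```bash
python3 -c "
from h import *
inc(476,211.5,150,80.9);inc(476,211.5,65,80.9)"
```

```text
shift [-2.57, -1.77, 1.31] turn [[-0.1, -0.1, -0.2], [-0.2, 0.1, 179.8]] | t 1.1 pos [453.5, 233.2, 163.1] q [0.39, 0.28, 1.73, 0.0, 1.13, -1.02] gap 85.5 ft [0.1, -0.2, 0.2]
shift [-2.59, -1.77, 9.81] turn [[-0.1, -0.1, -0.2], [-0.2, 0.1, 179.8]] | t 1.1 pos [453.5, 233.2, 163.1] q [0.39, 0.28, 1.73, 0.0, 1.13, -1.02] gap 85.5 ft [0.1, -0.2, 0.2]
```

{"name": "servo_tool", "arguments": {
  "increments": [-2.6,-1.8,1.3,0,0,0,0,-2.6,-1.8,3.5,0,0,0,0,-2.6,-1.8,6.5,0,0,0,0,-2.6,-1.8,9.5,0,0,0,0,-2.6,-1.8,9.8,0,0,0,0]
}}

```text
t: 1.52
ee_pos: [472.6, 212.5, 62.6]
orientation: [-0.247, -3.124, 0.004]
ft_force: [-0.5, -0.2, -0.2]
finger_gap: 85.4
finger_force: 0.0
```

{"name": "servo_tool", "arguments": {
  "increments": [0,0,0,0,0,0,0.4,0,0,0,0,0,0,0.6,0,0,0,0,0,0,0.75,0,0,0,0,0,0,0.9,0,0,0,0,0,0,0.9],
  "newtons": 20
}}

```text
t: 1.93
ee_pos: [477.6, 212.9, 67.7]
orientation: [0.249, 3.129, 0.002]
ft_force: [0.4, -1.0, 0.6]
finger_gap: 25.6
finger_force: 0.0
```

```bash
python3 - <<'E'
from h import *
from plant import snapshot
inc(476,211.5,65,80.9)
s=snapshot("side"); p=pix(s,(476,211,84)).astype(int); print(p)
f=s["frame"][p[1]-80:p[1]+60,p[0]-90:p[0]+110]; cv2.imwrite("pics/g1.png",cv2.resize(f,None,fx=4,fy=4,interpolation=cv2.INTER_CUBIC))
E
```

```text
shift [0.13, -0.17, 0.27] turn [[0.1, 0.2, 0.0], [-0.3, 0.1, -180.0]] | t 1.93 pos [477.6, 212.9, 67.7] q [0.34, 0.42, 1.83, 0.0, 0.9, -1.07] gap 25.6 ft [0.4, -1.0, 0.6]
[275 228]
```

View pics/g1.png

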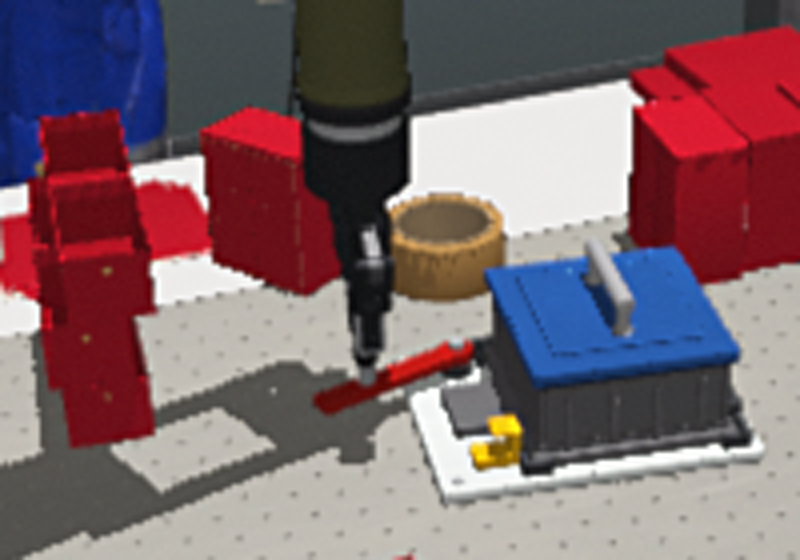

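The fingers at crop (365,350) straddle the post on the red arm, clear of the box. I'll finish closing on it.

{"name": "servo_tool", "arguments": {
  "increments": [0,0,0,0,0,0,1,0,0,0,0,0,0,1,0,0,0,0,0,0,1],
  "newtons": 20
}}

```text
t: 2.23
ee_pos: [477.4, 212.7, 67.4]
orientation: [0.249, 3.13, 0.002]
ft_force: [-0.9, 0.6, 6.5]
finger_gap: 17.3
finger_force: 21.5
```

```bash
python3 - <<'E'
from h import *
from plant import env
s=env.read_state(); R=Ro.from_rotvec(s["orientation"]); P=np.array([553,233]); g0=s["ee_pos"][:2]
inc(540.4,154,66,80.9)
a0=np.degrees(np.arctan2(*(g0-P)[::-1])); a1=-99.1; a0=a0-360 if a0>0 else a0
print(a0,np.linalg.norm(g0-P))
for f in np.arange(1,11)/10:
    a=np.radians(a0+(a1-a0)*f); t=P+80*np.array([np.cos(a),np.sin(a)])
    print(R.inv().apply(np.r_[t-g0,0]).round(1)/10)
E
```

```text
shift [-7.15, -4.8, 0.15] turn [[0.1, 0.1, -0.0], [0.2, -0.1, 180.0]] | t 2.23 pos [477.4, 212.7, 67.4] q [0.34, 0.42, 1.83, 0.0, 0.9, -1.07] gap 17.3 ft [-0.9, 0.6, 6.5]
-165.00866044285922 78.30685419063254
[-0.27 -0.89 -0.  ]
[-0.78 -1.65 -0.  ]
[-1.38 -2.35 -0.  ]
[-2.06 -2.97 -0.  ]
[-2.8  -3.52  0.  ]
[-3.6  -3.97  0.  ]
[-4.44 -4.33  0.  ]
[-5.33 -4.59  0.  ]
[-6.23 -4.75  0.01]
[-7.15 -4.8   0.01]
```

{"name": "servo_tool", "arguments": {
  "increments": [-0.3,-0.9,0,0,0,0,1,-0.8,-1.65,0,0,0,0,1,-1.4,-2.35,0,0,0,0,1,-2.05,-2.95,0,0,0,0,1,-2.8,-3.5,0,0,0,0,1]
}}

```text
t: 2.65
ee_pos: [499.1, 173.8, 67.2]
orientation: [0.249, 3.131, 0.003]
ft_force: [-2.1, 4.2, 5.0]
finger_gap: 17.5
finger_force: 21.6
```

{"name": "servo_tool", "arguments": {
  "increments": [-0.8,-0.45,0,0,0,0,1,-1.65,-0.8,0,0,0,0,1,-2.5,-1.05,0,0,0,0,1,-3.4,-1.25,0,0,0,0,1,-4.35,-1.3,0,0,0,0,1]
}}

```text
t: 3.07
ee_pos: [536.1, 155.6, 66.6]
orientation: [-0.252, -3.124, -0.006]
ft_force: [-24.4, 18.4, 23.7]
finger_gap: 17.3
finger_force: 23.7
```

{"name": "servo_tool", "arguments": {
  "increments": [0.1,0,0,0,0,0,1,-0.1,0,0,0,0,0,1,-0.2,0,0,0,0,0,1]
}}

```text
t: 3.32
ee_pos: [536.2, 155.7, 66.6]
orientation: [-0.252, -3.122, -0.006]
ft_force: [-14.2, 10.6, 14.7]
finger_gap: 17.3
finger_force: 22.8
```

```bash
python3 -c "
from h import *
inc(540.4,154,66,80.9)"
```

```text
shift [-0.44, -0.1, 0.06] turn [[0.2, -0.6, -0.1], [-0.9, -0.2, 179.9]] | t 3.32 pos [536.2, 155.7, 66.6] q [0.2, 0.46, 1.74, 0.01, 0.95, -1.21] gap 17.3 ft [-14.2, 10.6, 14.7]
```

{"name": "servo_tool", "arguments": {
  "increments": [0,0,0,0,0,0,0.4,0,0,0,0,0,0,0.3,0,0,0,0,0,0,0.3,0,0,-3,0,0,0,0.2,0,0,-6.5,0,0,0,0]
}}

```text
t: 3.73
ee_pos: [539.2, 152.1, 128.8]
orientation: [-0.25, -3.125, 0.004]
ft_force: [-0.1, 0.6, -0.5]
finger_gap: 76.7
finger_force: 0.0
```

{"name": "servo_tool", "arguments": {
  "increments": [0,0,-3,0,0,7,0,0,0,-5,0,0,14,0,0,0,-5,0,0,21,0,0,0,-5,0,0,28,0,0,0,-5,0,0,35,0]
}}

```text
t: 4.15
ee_pos: [542.2, 152.7, 181.8]
orientation: [1.189, 2.906, 0.001]
ft_force: [0.4, 0.8, 0.6]
finger_gap: 85.4
finger_force: 0.0
```

```bash
python3 - <<'E'
from h import *
from plant import snapshot
inc(642,156,155,-9.1)
s=snapshot("side"); p=pix(s,(560,170,60)).astype(int); print(p)
f=s["frame"][p[1]-70:p[1]+70,p[0]-90:p[0]+110]; cv2.imwrite("pics/g2.png",cv2.resize(f,None,fx=4,fy=4,interpolation=cv2.INTER_CUBIC))
E
```

```text
shift [-6.89, 7.22, 2.7] turn [[0.1, 0.0, 54.6], [-0.1, 0.1, -125.4]] | t 4.15 pos [542.2, 152.7, 181.8] q [0.2, 0.33, 1.6, -0.0, 1.2, -0.59] gap 85.4 ft [0.4, 0.8, 0.6]
[308 236]
```

View pics/g2.png

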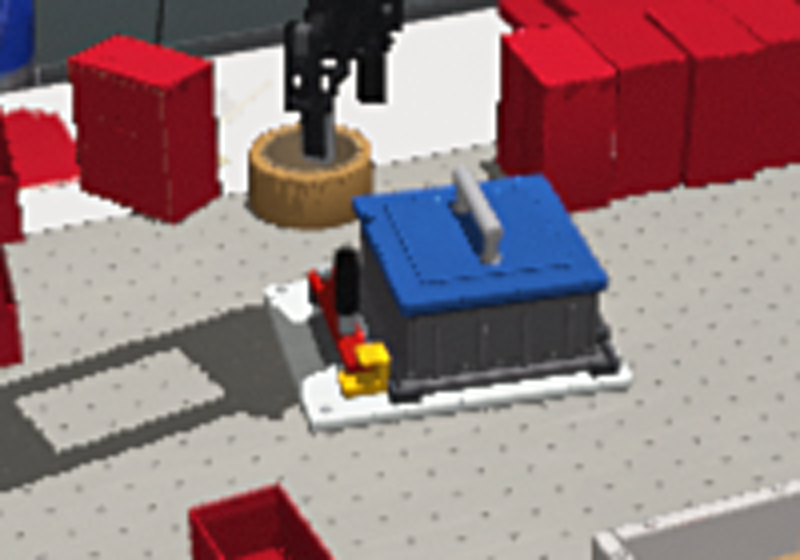

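The arm tip sits in the yellow catch at crop (355,355), with the black post at (346,280), so the latch looks closed. I'll check the angle and move over the handle.

{"name": "servo_tool", "arguments": {
  "increments": [-2,2,0,0,0,7,0,-4,4,0,0,0,14,0,-6,6,0,0,0,21,0,-6.9,7.2,0,0,0,28,0,-6.9,7.2,1,0,0,35,0]
}}

```text
t: 4.62
ee_pos: [647.1, 156.8, 172.4]
orientation: [2.002, 2.414, 0.008]
ft_force: [-0.9, 0.9, -0.1]
finger_gap: 85.5
finger_force: 0.0
```

{"name": "servo_tool", "arguments": {
  "increments": [0,0,0,0,0,7,0,0,0,0,0,0,14,0,0,0,0,0,0,19.6,0,0,0,0,0,0,19.6,0,0,0,0,0,0,19.6,0]
}}

```text
t: 5.03
ee_pos: [641.3, 156.5, 170.6]
orientation: [-2.38, -2.051, 0.001]
ft_force: [-0.3, 0.0, -0.4]
finger_gap: 85.7
finger_force: 0.0
```

```bash
python3 - <<'E'
from h import *
from plant import snapshot
s=snapshot("side")
inc(642,156,96,-9.1)
p=pix(s,(540,154,80)).astype(int)
g=pts(mask(s,(0,0,0),(180,255,50),(p[0]-12,p[1]-14,p[0]+8,p[1]+12)))
print(len(g),g.mean(0),p)
G=ray(s,[304.5,236],75)[0]; d=G[:2]-[553,233]; print(G, np.degrees(np.arctan2(d[1],d[0])), "closed -99.1")
y=pts(mask(s,(0,130,80),(8,255,255),(p[0]-20,p[1]-10,p[0]+20,p[1]+45))); w=ray(s,y,34); print(len(y),cv2.fitLine(w[:,:2].astype(np.float32),cv2.DIST_HUBER,0,.01,.01).ravel())
E
```

```text
shift [-0.05, 0.09, 7.48] turn [[-0.0, 0.0, 0.6], [-0.0, -0.0, -179.4]] | t 5.08 pos [641.2, 156.6, 170.8] q [0.18, 0.47, 1.4, -0.0, 1.27, 0.32] gap 85.6 ft [0.1, -0.4, -1.1]
122 [305.07377049 235.94262295] [303 235]
[542.65054059 156.01279111  75.        ] -97.65642168814131 closed -99.1
88 [1.3481091e-01 9.9087137e-01 5.3842310e+02 1.7211284e+02]
```

{"name": "servo_tool", "arguments": {
  "increments": [0,0.1,2.5,0,0,0.6,0,0,0.1,5,0,0,0.6,0.2,0,0.1,7,0,0,0.6,0.4,0,0.1,7.3,0,0,0.6,0.6,0,0.1,7.3,0,0,0.6,0.7],
  "newtons": 60
}}

```text
t: 5.5
ee_pos: [640.8, 156.5, 96.4]
orientation: [-2.391, -2.035, 0.005]
ft_force: [0.7, 0.0, -0.6]
finger_gap: 38.9
finger_force: 0.0
```

{"name": "servo_tool", "arguments": {
  "increments": [0,0,0,0,0,0,0.8,0,0,0,0,0,0,1,0,0,0,0,0,0,1,0,0,0,0,0,0,1,0,0,0,0,0,0,1],
  "newtons": 60
}}

```text
t: 5.92
ee_pos: [643.4, 157.0, 99.8]
orientation: [2.393, 2.033, 0.005]
ft_force: [0.9, -0.4, 4.9]
finger_gap: 12.0
finger_force: 59.1
```

{"name": "servo_tool", "arguments": {
  "increments": [0,0,0,0,0,0,1,0,0,0,0,0,0,1],
  "newtons": 60
}}

```text
t: 6.08
ee_pos: [643.5, 157.0, 99.7]
orientation: [2.393, 2.033, 0.005]
ft_force: [0.2, -0.2, 5.9]
finger_gap: 11.6
finger_force: 59.1
```

{"name": "servo_tool", "arguments": {
  "increments": [0,0,-0.1,0,0,0,1,0,0,-0.2,0,0,0,1,0,0,-0.3,0,0,0,1,0,0,-0.4,0,0,0,1,0,0,-0.5,0,0,0,1]
}}

```text
t: 6.5
ee_pos: [640.7, 156.5, 101.5]
orientation: [-2.393, -2.033, 0.005]
ft_force: [-0.3, 0.6, -7.4]
finger_gap: 12.0
finger_force: 58.4
```

{"name": "servo_tool", "arguments": {
  "increments": [0,0,-0.1,0,0,0,1,0,0,-0.2,0,0,0,1,0,0,-0.3,0,0,0,1,0,0,-0.4,0,0,0,1,0,0,-0.4,0,0,0,1]
}}

```text
t: 6.92
ee_pos: [642.4, 157.1, 108.2]
orientation: [2.394, 2.034, 0.001]
ft_force: [-2.1, 1.1, 5.4]
finger_gap: 11.9
finger_force: 60.6
```

{"name": "servo_tool", "arguments": {
  "increments": [0,0,-0.3,0,0,0,1,0,0,-0.6,0,0,0,1,0,0,-0.9,0,0,0,1,0,0,-1.2,0,0,0,1,0,0,-1.5,0,0,0,1]
}}

```text
t: 7.33
ee_pos: [642.7, 156.9, 123.2]
orientation: [2.394, 2.033, 0.002]
ft_force: [-0.1, -0.6, -2.0]
finger_gap: 11.7
finger_force: 59.9
```

{"name": "servo_tool", "arguments": {
  "increments": [0,0,-0.2,0,0,0,1,0,0,-0.4,0,0,0,1,0,0,-0.4,0,0,0,1,0,0,-0.4,0,0,0,1,0,0,-0.4,0,0,0,1]
}}

```text
t: 7.75
ee_pos: [642.0, 156.8, 125.8]
orientation: [-2.394, -2.034, 0.001]
ft_force: [0.7, 0.5, -1.8]
finger_gap: 11.6
finger_force: 59.9
```

```bash
python3 - <<'E'
from h import *
from plant import snapshot
s=snapshot("side")
inc(642,156,128,-9.1)
p=pix(s,(600,170,90)).astype(int)
f=s["frame"][p[1]-70:p[1]+70,p[0]-90:p[0]+110]; cv2.imwrite("pics/g3.png",cv2.resize(f,None,fx=4,fy=4,interpolation=cv2.INTER_CUBIC))
E
```

```text
shift [-0.08, 0.01, -0.22] turn [[-0.0, 0.0, -0.2], [0.0, 0.0, 179.8]] | t 7.8 pos [642.0, 156.8, 125.8] q [0.18, 0.51, 1.45, 0.0, 1.18, 0.34] gap 11.9 ft [0.1, 0.2, -2.5]
```

View pics/g3.png

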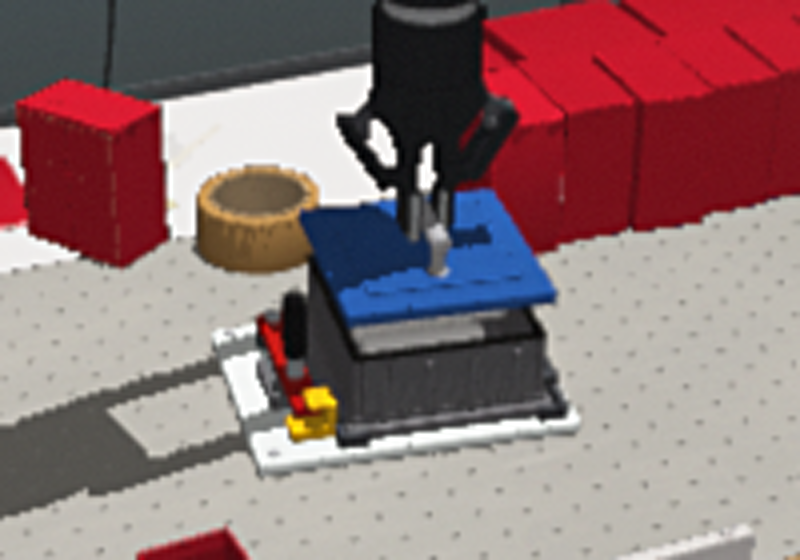

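The lid hangs clear above the box at crop (430,260), with the rim gap visible below it, and the latch is still in its catch. One height and tilt check from depth before handing in.

```bash
python3 - <<'E'
from h import *
from plant import snapshot
s=snapshot("side"); p=pix(s,(642,156,115)).astype(int)
q=pts(mask(s,(100,120,40),(130,255,255),(p[0]-45,p[1]-25,p[0]+45,p[1]+30)))
d=s["z_map"][q[:,1],q[:,0]]; q=q[d>0]; d=d[d>0]
c=(np.c_[q,np.ones(len(q))]@np.linalg.inv(s["intrinsics"]).T*d[:,None]-s["t"])@s["R"]
c=c[(abs(c[:,2]-np.median(c[:,2]))<15)]
A=np.c_[c[:,:2]-[642,156],np.ones(len(c))]; print(len(c),np.linalg.lstsq(A,c[:,2],rcond=None)[0], c[:,:2].min(0),c[:,:2].max(0))
E
```

```text
1337 [-1.12892425e-04  2.00861609e-02  1.17129837e+02] [554.55943771  67.30436564] [726.71315211 238.27526568]
```

```bash
python3 -c "
from plant import env
print(env.hand_in())"
```

```text
the job is handed in; nothing more can be done
None
```

I closed the latch into its catch, broke the lid free, and handed the job in with the lid held level (about 0.02 rad) and roughly 26–28 mm above the rim; the hand-in returned no verdict.

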